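# Fit the splash guard, then offer the glass up to the cutting wheel

## Robot

A 6-joint arm with a two-finger parallel gripper is mounted at the origin on the work surface. World frame = base frame: x ahead of the robot, y to its left, z up, the work surface at z = 0. Lengths are in m, angles in rad, forces in N, time in s.
With the tool pointing down it reaches from about 0.425 to 0.925 m from the base axis. Payload 12.5 kg.
Tool frame: the origin (TCP) lies midway between the tips of the shut fingers; the grasp point (between the pads) lies env.grasp_offset behind it (env.grasp_offset is the distance from the TCP to the grasp point, in m); z points along the fingers, y is the line along which they close (so a half turn about z gives the same grasp; the last joint's range is limited). The gripper opens to 85 mm and grips with 20 to 120 N. Pads are 22 mm wide; open, the fingers measure 114 mm over their backs; the gripper's body (76 mm by 85 mm) begins 54 mm behind the grasp point. The pads swing forward as they close: fully open they stand 13 mm farther back than shut.
Start: joints at [-1.405, 0.491, 1.559, -0, 1.092, -0.106], TCP at [0.168, -0.602, 0.231] pointing down, gripper open.
Joint ranges: [-3.1, 3.1], [-0.84, 2.19], [0.05, 2.79], [-1.13, 4.28], [0.06, 2.93], [-2.69, 2.69]. Speed limits (rad/s): [2.22, 2.22, 2.79, 3.14, 3.14, 3.14].

## Interface

Orientations are given as a 3x3 rotation matrix whose columns are the frame's x, y, z axes.
In Python, from rig import readout, capture, camera_info, env, nets gives the robot as it stands.
- The arm moves only by the tool arm_command, never from a script. Its argument "plan" is a list of rows, each an object with "claw": the opening, from -1 (shut) to 1 (fully open); "xyz": the shift along the tool's x, y, z each as a share of 2 cm, from -1 to 1, a list of three; "rot": the turn, a rotation vector about the tool's x, y, z each as a share of 5 degrees, from -1 to 1, a list of three. A call has 1 to 12 rows; each row shifts and turns the commanded pose from where the row before left it, along the tool's axes as they then stand; what a row does not reach is not made up. A row lasts 1/8 s, in which the tool goes at most 62.5 mm and 10.7 degrees, less where a joint would pass 70% of its speed; a pose out of reach is approached as far as the arm can. A call with a number of a shift or a turn outside -1 to 1 is refused whole. A call with a gripper value outside its range is refused whole. The fingers move at their own pace and stop on an object; "force" is the grip in N (left out, the last holds). Time passes only in rows, so rows that do not move let the fingers close. It gives the time, the measured TCP pose, the force, the opening and the grip force at its end, in the units of the state.
- readout.get_state(): the state, without advancing time (a new reading comes with each control period).
- capture(name): name is "scene" or "side" or "wrist"; returns the picture (480x640x3 uint8, red, green, blue); there is no depth.
- camera_info(name): a dict with "mtx" (3x3 intrinsics, pixels), "R" (3x3) and "t" (3): a world point X has camera coordinates R X + t; the wrist camera has in their place "hand_eye" (4x4, takes a point from camera to tool coordinates, whose origin is the TCP and whose axes are the flange's). Camera axes: x right, y down, z forward; pixel columns grow to the right and rows downward; lengths in m; the calibration is good to about 2 mm. A picture is of the moment at which its call begins: read the wrist's pose just before it. camera_info takes no time and is no camera call.
- env.hand_in(): hands the job in; it is judged then, once.
Trained networks look in the newest picture that a camera, given by its name, has taken for a name from the list of things; names that differ only in an ending like _2 or _b are one class to them, and where a whole thing is asked for, a point or a joint stands for the part that bears it (a point fixed in the world has none). Each returns a list of dicts, best first, with "conf" (0 to 1); they miss things now and then, are a little off and sometimes report something else, mostly with a low value. They report only what shows in the picture. A call takes as long as a camera call. They do not tell look-alikes from the thing itself.
- nets.look_for(camera, name): "position" ([row, column] as shares, 0 to 1, of the picture: columns of its width, rows of its height, amid what is visible of it).
- nets.masks_of(camera, name): "mask" (480x640 bool, what is visible of it) and "position" ([row, column] as shares, 0 to 1, of the picture: columns of its width, rows of its height, amid what is visible of it).
The state is a dict: "clock": time; "q": joint angles; "qvel": joint speeds; "effort": joint torques, N m; "position": TCP position; "tool_rot": TCP orientation; "ft_force": force on the tool from outside, world axes, zero at the start; "wrist_torque": the same for the moment, N m; "grip_width": finger opening in m; "finger_force": force on a finger pad.
Only numpy, scipy, OpenCV 4.12 (cv2) and the standard library are available. Lean on these libraries where they do the work, as an engineer would, in place of code of your own. Each camera call takes 0.05 s, during which the arm holds its last target. There are 200 camera calls.

## Task

The cutting wheel is stopped: fit the splash guard to the front of the machine by lowering it (not dropping it) over the two locating pins until its foot sits flush on the ledge, and let go of it. Then take the tall uncut glass out of its wooden cradle, carry it across, clear of the guard, and offer it up to the wheel: finish while still holding it motionless just above the top of the wheel, lying level and lengthwise in line with the wheel (square to the spindle), the middle of its length centred over the wheel, with about 8 mm of air between glass and wheel. The glass must never touch the machine or the guard, nor be dropped, the guard must stay seated, and the other things on the bench are to be left where they are.

Things in the scene. Friction and masses are not known exactly. Their poses are not given: they have to be found in the camera images.
- guard: Loose aluminium splash guard, about 0.3 kg, standing upright on the bench on its foot. Origin: centre of the foot's underside, z up. Foot: plate 46 (x) by 146 (y) by 6 mm with two 11 mm through holes at y = +58 and -58 mm. Over it, in the plane x = 0, an upright screen 92 mm wide, 4 mm thick; 80 mm tall in all. Fits either way round (half-turn symmetric).
- guard_grip (a point): Middle of the black rubber strip along the guard's top, 68 mm above the foot's underside; axes as the guard's. The strip is 14 mm thick (x), 96 mm long (y), 24 mm high: grip it here from above, closing across the 14 mm (along x).
- grinder: Glass-cutting machine, fixed. Origin: on the bench below the wheel's centre; x along the wheel's plane from the ledge end to the rear, y along the spindle to the belt side, z up. Steel trough x -175 to +110, y -70 to +70, 88 high (mm). Green pedestal and belt cover y +80 to +208, up to 160 high. Motor x +140 to +270, y 0 to +170, up to 175 high. Water pipe x +88 to +133, up to 165 high.
- guard_seat (a point): Where the guard's origin belongs: on top of the ledge across the trough's front end, midway between the two pins, 150 mm before the wheel's centre, 92 mm above the bench; axes as the grinder's. Pins: 8 mm diameter, 18 mm tall with conical tips, at y = +58 and -58 mm, so the guard's y axis must lie along the grinder's (either way round). Ledge 52 (x) by 156 (y) mm.
- wheel_crown (a point): Topmost point of the grey stone wheel, middle of its thickness, 185 mm above the bench; axes as the grinder's: x along the wheel's plane, y along the spindle. Wheel 160 mm diameter, 20 mm thick, its edge bevelled to a blunt ridge in the middle.
- glass: Tall straight uncut glass, 60 mm outside diameter, 140 mm long, walls 4 mm, about 0.33 kg, lying on its side in the cradle. Origin: on its axis at the middle of its length, 66 mm above the bench; x is its axis, towards the open end (base 10 mm thick at x = -70). Centre of mass about x = -12 mm. Grip from above across the diameter, fingers level with the axis. Either end may point forward.
- cradle: Wooden cradle for the glass, fixed. Origin: on the bench under its centre; x along the glass. Board 150 by 80 by 16 mm; two V supports 16 mm thick at x = -47 and +47 mm, up to 53 mm above the bench, 38 mm to either side (y). Between them (78 mm) the glass is free down to the board.
- whisky_glass: Bystander: short wide glass standing upright, 80 mm diameter, 85 mm high. Origin: centre of its underside.
- spare_wheel: Bystander: spare stone wheel lying flat, 104 mm diameter, 16 mm thick, with a bore. Origin: centre of its underside.
- dressing_stick: Bystander: dark dressing stick for the wheel, 110 by 22 by 22 mm, lying. Origin: centre of its underside.
- spanner: Bystander: steel spanner 120 mm long, lying. Origin: underside, near its middle.
- paste_jar: Bystander: white jar of polishing paste, 68 mm diameter, 70 mm high. Origin: centre of its underside.
- brush: Bystander: brush 170 mm long, lying. Origin: underside, near its middle.
- vase: Bystander: glass vase standing upright, 215 mm high, up to 128 mm across at the mouth. Origin: centre of its underside.
Not all that is in view belongs to the job. Leave any blue or green look-alike of the guard alone.

How it is judged:
By the outcome, as a careful person would: the job done as asked, in the order asked, and still so for the second after the job is handed in, while the arm keeps its last pose, push and grip.
It also fails if it takes over 67 s, if anything falls off the work surface, if the arm or the gripper's body presses on something with over 40 N, if the wrist force passes 120 N, or if a joint passes its speed limit or range.

## Working session

There is one attempt and no reset: what is moved stays moved. The work goes in short steps, Python scripts to look and compute and a tool call to move; the robot and the scene stay as the last step left them, time stands still between calls to the robot, and variables do not carry over. Pictures are saved under pics/ and viewed, at most 10 in all, crops included, and the job is handed in when it is done.

Besides the shell and the picture viewer there is one more tool, called after "Emit:" as a command line: name --argument value ..., lists and objects as JSON in quotes. arm_command: Moves the arm, as the interface text tells. Its arguments: {"type":"object","properties":{"plan":{"type":"array","items":{"type":"object","properties":{"claw":{"type":"number"},"xyz":{"type":"array","items":{"type":"number"}},"rot":{"type":"array","items":{"type":"number"}}}}},"force":{"type":"number"}},"required":["plan"]}

```bash
ls; mkdir -p pics
python3 - <<'E'
from rig import readout, capture, camera_info, env, nets
import cv2,numpy as np
np.set_printoptions(precision=4,suppress=True)
s=readout.get_state();print(s['clock'],s['position'],s['tool_rot'],s['grip_width'],env.grasp_offset)
for c in('scene','side'):
    im=capture(c);cv2.imwrite(f'pics/{c}0.png',im[:,:,::-1]);i=camera_info(c);print(c,i)
    for n in('guard','grinder','guard_seat','wheel_crown','glass','cradle','guard_grip'):
        print(n,[(round(d['conf'],2),np.round(np.array(d['position'])*[480,640],1)) for d in nets.look_for(c,n)[:4]])
print(camera_info('wrist'))
E
```

```text
pics
0.0 [ 0.1678 -0.6018  0.2307] [[ 0.9633  0.2685 -0.0002]
 [ 0.2685 -0.9633  0.0011]
 [ 0.0001 -0.0012 -1.    ]] 0.08545636389281006 0.0187
scene {'mtx': array([[570.9767,   0.    , 321.5976],
       [  0.    , 570.9767, 240.9932],
       [  0.    ,   0.    ,   1.    ]]), 'R': array([[-0.2477,  0.9686,  0.0203],
       [ 0.6194,  0.1744, -0.7654],
       [-0.7449, -0.1771, -0.6432]]), 't': array([ 0.0872, -0.2136,  1.8305])}
guard [(0.83, array([295.5, 521.1])), (0.66, array([269.7, 434.8])), (0.66, array([234. , 456.6])), (0.65, array([216.6, 195.9]))]
grinder [(0.64, array([320.8, 305.9]))]
guard_seat [(0.58, array([323.1, 307.4]))]
wheel_crown [(0.83, array([320.9, 308. ]))]
glass [(0.69, array([216.1, 196.6]))]
cradle [(0.9, array([237. , 205.7])), (0.52, array([324.6, 190.8]))]
guard_grip [(0.98, array([266.2, 432.1])), (0.87, array([233.3, 458.2])), (0.65, array([295.9, 517.4]))]
side {'mtx': array([[448.8184,   0.    , 316.8383],
       [  0.    , 448.8184, 238.0337],
       [  0.    ,   0.    ,   1.    ]]), 'R': array([[-0.9823, -0.1868, -0.0146],
       [-0.0956,  0.5668
[... 178 characters left out ...]
401.3]))]
grinder [(0.75, array([259.8, 247.1]))]
guard_seat [(0.72, array([354.7, 327. ])), (0.69, array([259.2, 250.8]))]
wheel_crown [(0.73, array([256.7, 248.3]))]
glass [(0.93, array([194.9, 357.5]))]
cradle [(0.67, array([211.2, 357.1])), (0.54, array([212.6, 299.6]))]
guard_grip [(0.89, array([436.5, 288.8])), (0.83, array([379.1, 399.6])), (0.7, array([355.7, 326.2]))]
{'mtx': array([[405.8554,   0.    , 318.1102],
       [  0.    , 405.8554, 243.2195],
       [  0.    ,   0.    ,   1.    ]]), 'hand_eye': array([[-0.0001, -0.9523, -0.3052,  0.0783],
       [ 1.    ,  0.0001, -0.0009,  0.0002],
       [ 0.0009, -0.3052,  0.9523, -0.1425],
       [ 0.    ,  0.    ,  0.    ,  1.    ]])}
```

View pics/scene0.png

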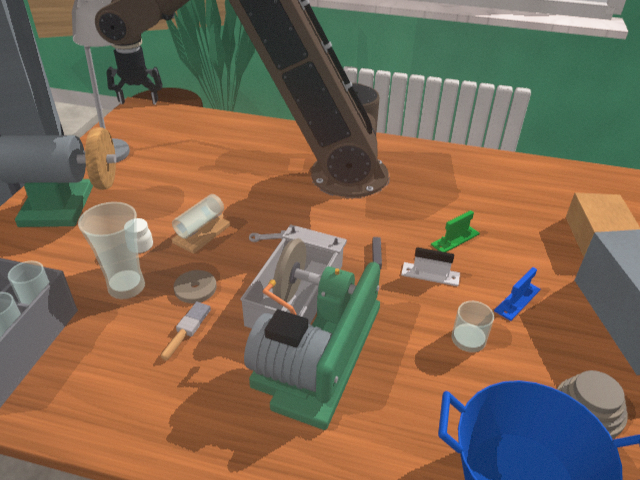

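View pics/side0.png

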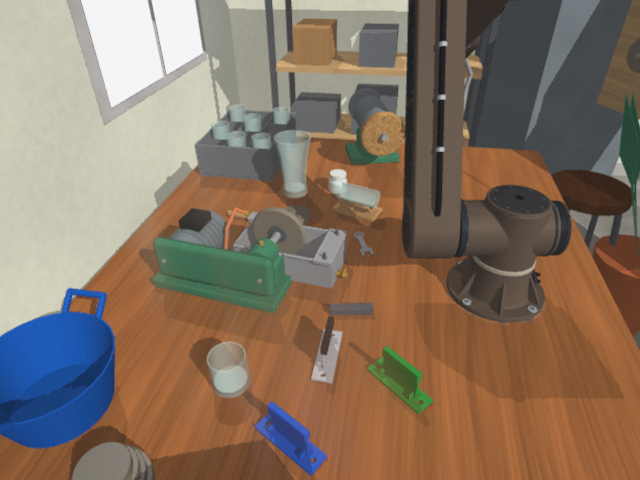

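The scene picture has three things that could pass for the guard. The grey one with a black strip is at scene (432,267) / side (327,352), the green one is at (457,234) / (400,378), and the blue one is at (519,295) / (289,437). By the description I choose the grey one. The machine is at scene (305,320) and the glass in its cradle at (198,216).

```bash
cat > h.py <<'E'
from rig import readout, capture, camera_info, env, nets
import cv2,numpy as np
np.set_printoptions(precision=4,suppress=True)
def P(c,s=None):
    i=camera_info(c)
    if c=='wrist':
        s=s or readout.get_state();T=np.eye(4);T[:3,:3]=s['tool_rot'];T[:3,3]=s['position']
        M=np.linalg.inv(T@i['hand_eye']);return i['mtx']@M[:3]
    return i['mtx']@np.c_[i['R'],i['t']]
def onz(P,uv,z):  # pixel (col,row) -> world at height z
    H=np.c_[P[:,0],P[:,1],P[:,2]*z+P[:,3]];x=np.linalg.solve(H,[*uv,1]);return x[:2]/x[2]
def tri(Pa,a,Pb,b):
    X=cv2.triangulatePoints(Pa,Pb,np.array(a,float),np.array(b,float)).ravel();return X[:3]/X[3]
def proj(P,X):
    x=np.c_[np.atleast_2d(X),np.ones(len(np.atleast_2d(X)))]@P.T;return x[:,:2]/x[:,2:]
E
python3 - <<'E'
from h import *
A,B=P('scene'),P('side')
a=lambda uv:onz(A,uv,0)
print('grip',tri(A,(433,256),B,(328,338)),onz(A,(433,258),.078))
print('guard foot ends',onz(A,(402,273),.006),onz(A,(459,280),.006))
print('crown',tri(A,(290,240),B,(277,208)))
print('glass',onz(A,(198,216),.066),onz(B,(357,195),.066), 'ends',onz(A,(180,224),.066),onz(A,(216,208),.066))
for n,u in dict(vase=(125,290),whisky=(470,345),jar=(140,245),spare=(195,288),stick=(377,262),span=(270,238),brush=(185,330)).items(): print(n,a(u))
# trough top corners (front) scene
for n,u in dict(c1=(345,241),c2=(290,229),c3=(245,292)).items(): print(n,onz(A,u,.09))
cs=cv2.imread('pics/scene0.png')[205:350,235:475];cv2.imwrite('pics/cs.png',cv2.resize(cs,None,fx=3.3,fy=3.3,interpolation=cv2.INTER_CUBIC))
E
```

```text
grip [0.3945 0.3013 0.0583] [0.4243 0.3011]
guard foot ends [0.4204 0.2314] [0.4071 0.3759]
crown [ 0.5845 -0.0159  0.1891]
glass [ 0.4107 -0.3307] [ 0.4037 -0.3263] ends [ 0.4557 -0.3621] [ 0.3639 -0.298 ]
vase [ 0.6601 -0.4238]
whisky [0.6107 0.4155]
jar [ 0.4949 -0.4708]
spare [ 0.6075 -0.2606]
stick [0.3893 0.161 ]
span [ 0.3716 -0.1423]
brush [ 0.7405 -0.2264]
c1 [0.4336 0.0797]
c2 [ 0.4252 -0.067 ]
c3 [ 0.6702 -0.0993]
```

View pics/cs.png

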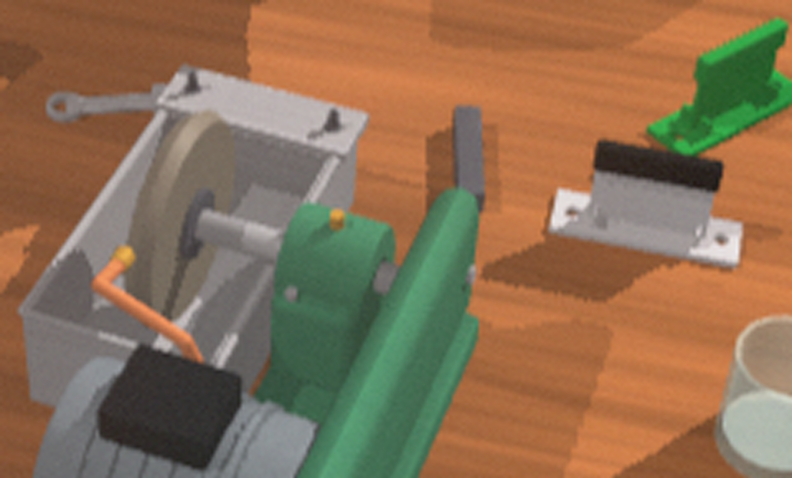

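The crop shows the grey guard with its black strip and two foot holes. Its foot runs from scene (402,273) to (459,280). The pins are at about scene (293,231) and (336,242), on the ledge facing the robot. I'll go over the glass first and look at it from above with the wrist camera.

Emit:
arm_command --plan '[{"xyz": [1,-0.645,0],"claw": 1},{"xyz": [1,-0.645,0],"claw": 1},{"xyz": [1,-0.645,0],"claw": 1},{"xyz": [1,-0.645,0],"claw": 1},{"xyz": [1,-0.645,0],"claw": 1},{"xyz": [1,-0.645,0],"claw": 1},{"xyz": [1,-0.645,0],"claw": 1},{"xyz": [1,-0.645,0],"claw": 1},{"xyz": [1,-0.645,0],"claw": 1},{"xyz": [1,-0.645,0],"claw": 1},{"xyz": [1,-0.645,0],"claw": 1},{"xyz": [1,-0.645,0],"claw": 1}]'

```text
validation failed for argument at $.pl...
```

Emit:
arm_command --plan '[{"xyz": [1,-0.645,0],"claw": 1},{"xyz": [1,-0.645,0],"claw": 1},{"xyz": [1,-0.645,0],"claw": 1},{"xyz": [0,0,0],"claw": 1},{"xyz": [0,0,0],"claw": 1}]'

```text
validation failed for argument at $.pl...
```

Run:
```python
from h import *
s=readout.get_state();im=capture('wrist');cv2.imwrite('pics/w1.png',im[:,:,::-1]);Pw=P('wrist',s);np.save('w1P.npy',Pw)
print(s['clock'],s['position'],s['qvel'],s['tool_rot'])
for n in('glass','cradle'):
  for d in nets.masks_of('wrist',n)[:2]:
    m=d['mask'].astype(np.uint8);np.save(n+'_m.npy',m)
    r=cv2.minAreaRect(cv2.findNonZero(m));c=cv2.boxPoints(r)
    z=.066 if n=='glass' else .016
    print(n,d['conf'],m.sum(),r); print(np.array([onz(Pw,p,z) for p in c]),onz(Pw,r[0],z))
```

```text
0.8 [ 0.1678 -0.6021  0.2314] [-0.0008 -0.0005 -0.0015  0.0004 -0.0002  0.0009] [[ 0.9633  0.2685  0.    ]
 [ 0.2685 -0.9633 -0.0002]
 [-0.      0.0002 -1.    ]]
```

View pics/w1.png

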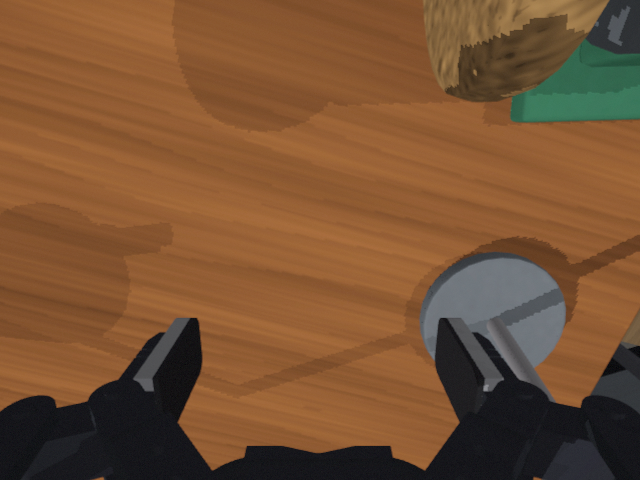

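The move was refused, probably because "rot" is required. The picture only shows the bench at the start position, with the fingers near row 380. I'll add rot and send it again.

Emit:
arm_command --plan '[{"xyz": [1,-0.645,0],"rot": [0,0,0],"claw": 1},{"xyz": [1,-0.645,0],"rot": [0,0,0],"claw": 1},{"xyz": [1,-0.645,0],"rot": [0,0,0],"claw": 1},{"xyz": [1,-0.645,0],"rot": [0,0,0],"claw": 1},{"xyz": [1,-0.645,0],"rot": [0,0,0],"claw": 1},{"xyz": [1,-0.645,0],"rot": [0,0,0],"claw": 1},{"xyz": [1,-0.645,0],"rot": [0,0,0],"claw": 1},{"xyz": [1,-0.645,0],"rot": [0,0,0],"claw": 1},{"xyz": [1,-0.645,0],"rot": [0,0,0],"claw": 1},{"xyz": [1,-0.645,0],"rot": [0,0,0],"claw": 1},{"xyz": [1,-0.645,0],"rot": [0,0,0],"claw": 1},{"xyz": [1,-0.645,0],"rot": [0,0,0],"claw": 1}]'

```text
clock: 2.45
position: [0.3583, -0.3872, 0.2313]
tool_rot: [[0.963, 0.269, 0.0], [0.269, -0.963, -0.0], [0.0, 0.0, -1.0]]
ft_force: [0.5, 0.1, 0.8]
grip_width: 0.085
finger_force: 0.0
```

Emit:
arm_command --plan '[{"xyz": [0.3,-1,0],"rot": [0,0,0],"claw": 1},{"xyz": [0.3,-1,0],"rot": [0,0,0],"claw": 1},{"xyz": [0,0,0],"rot": [0,0,0],"claw": 1},{"xyz": [0,0,0],"rot": [0,0,0],"claw": 1}]'

```text
clock: 2.95
position: [0.3582, -0.3471, 0.2316]
tool_rot: [[0.963, 0.268, 0.0], [0.268, -0.963, -0.001], [0.0, 0.001, -1.0]]
ft_force: [0.3, 0.3, -0.0]
grip_width: 0.0851
finger_force: 0.0
```

```bash
cat > look.py <<'E'
from h import *
import sys
tag=sys.argv[1]
s=readout.get_state();im=capture('wrist');cv2.imwrite(f'pics/{tag}.png',im[:,:,::-1]);Pw=P('wrist',s);np.save(tag+'P.npy',Pw)
print(s['clock'],s['position'],np.abs(s['qvel']).max(),s['tool_rot'].ravel())
for a in sys.argv[2:]:
  n,z=a.split('=')
  for d in nets.masks_of('wrist',n)[:2]:
    m=d['mask'].astype(np.uint8);r=cv2.minAreaRect(cv2.findNonZero(m))
    print(n,d['conf'],m.sum(),r); print(np.array([onz(Pw,p,float(z)) for p in cv2.boxPoints(r)]),onz(Pw,r[0],float(z)))
E
python3 look.py w2 glass=.066 cradle=.016
```

```text
2.95 [ 0.3582 -0.3471  0.2316] 0.009552785132026452 [ 0.9633  0.2683  0.0004  0.2683 -0.9633 -0.0007  0.0001  0.0008 -1.    ]
cradle 0.58 1829 ((322.73345947265625, 142.43240356445312), (99.8072738647461, 178.337890625), 33.08485412597656)
[[ 0.3506 -0.27  ]
 [ 0.4894 -0.3202]
 [ 0.4686 -0.3983]
 [ 0.3214 -0.3552]] [ 0.4117 -0.3364]
cradle 0.39 9196 ((524.7281494140625, 84.45973205566406), (90.13665771484375, 125.35714721679688), 79.99201965332031)
[[ 0.5091 -0.4196]
 [ 0.5501 -0.5081]
 [ 0.4924 -0.5515]
 [ 0.4478 -0.458 ]] [ 0.5009 -0.484 ]
```

View pics/w2.png

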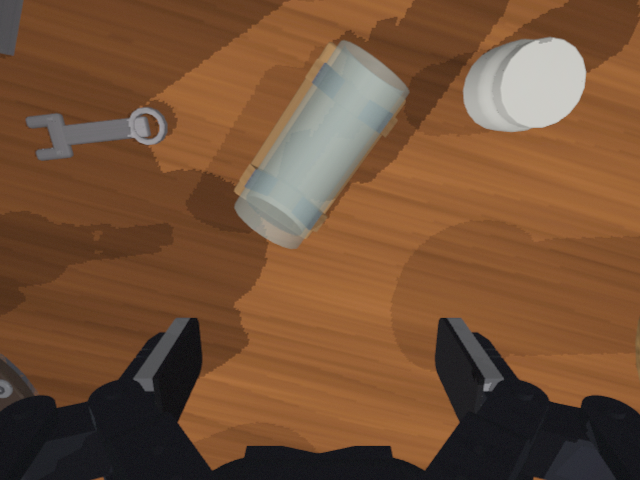

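The glass runs from wrist pixel (272,225) to (375,68), with the spanner left and the jar right of it. I'll fit a cylinder silhouette to a colour mask.

Run:
```python
from h import *
from scipy.optimize import minimize
im=cv2.imread('pics/w2.png');hsv=cv2.cvtColor(im,cv2.COLOR_BGR2HSV);Pw=np.load('w2P.npy')
m=(hsv[:,:,1]<95).astype(np.uint8);m=cv2.morphologyEx(m,cv2.MORPH_OPEN,np.ones((3,3)))
n,l,st,c=cv2.connectedComponentsWithStats(m);k=l[145,322];print(k,st[k],c[k]);M=np.zeros_like(m)
h=cv2.convexHull(cv2.findNonZero((l==k).astype(np.uint8)));print(cv2.approxPolyDP(h,3,True).reshape(-1,2).tolist(),cv2.contourArea(h))
cv2.fillPoly(M,[h],1)
t=np.linspace(0,2*np.pi,40)
def hull(p):
    x,y,a=p[0],p[1],p[2];u=np.array([np.cos(a),np.sin(a),0]);v=np.array([-u[1],u[0],0]);w=np.array([0,0,1])
    X=np.vstack([np.array([x,y,.066])+s*.07*u+.03*(np.cos(t)[:,None]*v+np.sin(t)[:,None]*w) for s in(-1,1)])
    return cv2.convexHull(proj(Pw,X).astype(np.float32))
def cost(p):
    R=np.zeros((1920,2560),np.uint8);cv2.fillPoly(R,[(hull(p)*4).astype(np.int32)],1)
    B=cv2.resize(M,(2560,1920));return 1-(R&B).sum()/(R|B).sum()
b=minimize(cost,[.41,-.331,-.6],method='Nelder-Mead',options=dict(initial_simplex=[[.41,-.331,-.6],[.42,-.331,-.6],[.41,-.321,-.6],[.41,-.331,-.5]],xatol=1e-4,fatol=1e-4))
print(b.x,np.degrees(b.x[2]),b.fun)
print(onz(Pw,(5,40),.088),onz(Pw,(20,20),.088))
```

```text
3 [  234    40   175   209 17044] [320.354  144.9187]
[[407, 87], [403, 101], [295, 248], [262, 236], [237, 214], [234, 205], [247, 180], [342, 40], [372, 55]] 17235.0
[ 0.4081 -0.3329 -0.3437] -19.691141535464354 0.026005740970823865
[ 0.4229 -0.1218] [ 0.4371 -0.1304]
```

Emit:
arm_command --plan '[{"xyz": [0.67,-1,0],"rot": [0,0,0],"claw": 1},{"xyz": [0.67,-1,0],"rot": [0,0,0],"claw": 1},{"xyz": [0.67,-1,0],"rot": [0,0,0],"claw": 1},{"xyz": [0.67,-1,0],"rot": [0,0,0],"claw": 1},{"xyz": [0.67,-1,0],"rot": [0,0,0],"claw": 1},{"xyz": [0.67,-1,0],"rot": [0,0,0],"claw": 1},{"xyz": [0.67,-1,0],"rot": [0,0,0],"claw": 1},{"xyz": [0.67,-1,0],"rot": [0,0,0],"claw": 1},{"xyz": [0.67,-1,0],"rot": [0,0,0],"claw": 1},{"xyz": [0.67,-1,0],"rot": [0,0,0],"claw": 1},{"xyz": [0.67,-1,0],"rot": [0,0,0],"claw": 1},{"xyz": [0.67,-1,0],"rot": [0,0,0],"claw": 1}]'

```text
clock: 4.6
position: [0.4491, -0.0721, 0.2312]
tool_rot: [[0.963, 0.268, 0.0], [0.268, -0.963, -0.0], [-0.0, 0.0, -1.0]]
ft_force: [0.6, -0.6, -0.5]
grip_width: 0.0859
finger_force: 0.0
```

Emit:
arm_command --plan '[{"xyz": [0,0,0],"rot": [0,0,-1],"claw": 1},{"xyz": [0,0,0],"rot": [0,0,-1],"claw": 1},{"xyz": [0,0,0],"rot": [0,0,-1],"claw": 1},{"xyz": [0,0,0],"rot": [0,0,-1],"claw": 1},{"xyz": [0,0,0],"rot": [0,0,-1],"claw": 1},{"xyz": [0,0,0],"rot": [0,0,-1],"claw": 1},{"xyz": [0,0,0],"rot": [0,0,-1],"claw": 1},{"xyz": [0,0,0],"rot": [0,0,-1],"claw": 1},{"xyz": [0,0,0],"rot": [0,0,-1],"claw": 1},{"xyz": [0,0,0],"rot": [0,0,-1],"claw": 1},{"xyz": [0,0,0],"rot": [0,0,-1],"claw": 1},{"xyz": [0,0,0],"rot": [0,0,-1],"claw": 1}]'

```text
clock: 6.1
position: [0.4489, -0.0728, 0.2312]
tool_rot: [[0.247, 0.969, -0.0], [0.969, -0.247, -0.0], [-0.0, -0.0, -1.0]]
ft_force: [0.6, -0.1, -0.2]
grip_width: 0.0853
finger_force: 0.0
```

Emit:
arm_command --plan '[{"xyz": [0,0,0],"rot": [0,0,-1],"claw": 1},{"xyz": [0,0,0],"rot": [0,0,-1],"claw": 1},{"xyz": [0,0,0],"rot": [0,0,0],"claw": 1},{"xyz": [0,0,0],"rot": [0,0,0],"claw": 1}]'

```text
clock: 6.6
position: [0.4488, -0.0726, 0.2312]
tool_rot: [[0.079, 0.997, -0.0], [0.997, -0.079, -0.0], [-0.0, -0.0, -1.0]]
ft_force: [-0.0, 0.7, -0.0]
grip_width: 0.0853
finger_force: 0.0
```

```bash
python3 look.py w3
```

```text
6.6 [ 0.4488 -0.0726  0.2312] 0.00710715621077015 [ 0.0794  0.9968 -0.0001  0.9968 -0.0794 -0.0001 -0.0001 -0.0001 -1.    ]
```

View pics/w3.png

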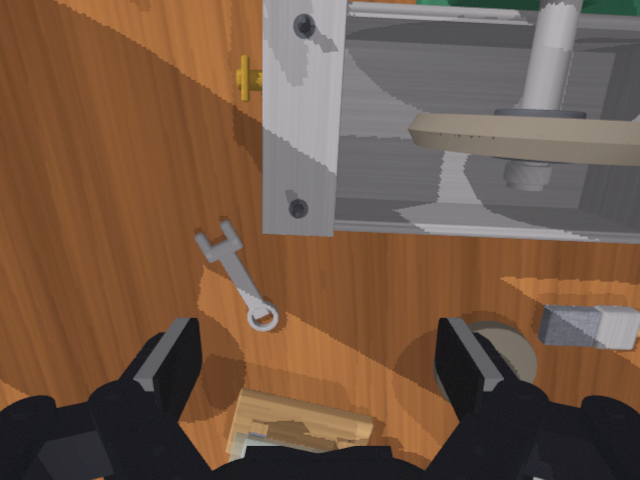

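From above, the pins are at wrist pixels (304,26) and (298,208). The ledge's near corners are at (263,236) and (333,236), and the wheel's ridge runs along row ~127. I'll refine these.

Run:
```python
from h import *
im=cv2.imread('pics/w3.png');g=cv2.cvtColor(im,cv2.COLOR_BGR2GRAY);Pw=np.load('w3P.npy')
pts=[]
for (u,v) in((304,26),(298,208)):
    p=g[v-16:v+17,u-16:u+17];m=(p<95).astype(np.uint8);n,l,st,c=cv2.connectedComponentsWithStats(m)
    k=1+st[1:,4].argmax();uv=c[k]+[u-16,v-16];print(uv,st[k],p.min());r=onz(Pw,uv,.100);pts.append(r)
    print('  ',r,onz(Pw,uv,.092),onz(Pw,uv,.11))
d=pts[0]-pts[1];yaw=np.arctan2(-d[0],d[1]);c=(pts[0]+pts[1])/2
print('sep',np.linalg.norm(d),'yaw',np.degrees(yaw),'seat',c)
x=np.array([np.cos(yaw),np.sin(yaw)]);print('crown',c+.15*x)
print('ledge corners',[onz(Pw,u,.092) for u in((263,236),(333,237),(348,2))])
# predicted geometry
def G(p): R=np.array([[x[0],-x[1]],[x[1],x[0]]]);p=np.array(p);o=c+.15*x;return np.r_[o+R@p[:2],p[2]]
for n,p in dict(pinR=(-.15,-.058,.092),pinRt=(-.15,-.058,.11),pinL=(-.15,.058,.092),pinLt=(-.15,.058,.11),led1=(-.176,-.078,.092),led2=(-.124,-.078,.092),wheelfront=(-.08,0,.105),crown=(0,0,.185)).items():
    print(n,proj(Pw,G(p))[0],'scene',proj(P('scene'),G(p))[0],'side',proj(P('side'),G(p))[0])
cs=cv2.imread('pics/w3.png')[0:245,235:460];cv2.imwrite('pics/w3c.png',cv2.resize(cs,None,fx=2.4,fy=2.4))
```

```text
[303.9363  26.1698] [  6   4  21  24 377] 44
   [0.4505 0.056 ] [0.4504 0.0574] [0.4507 0.0541]
[297.8678 208.2102] [  7   7  19  20 295] 49
   [ 0.4362 -0.0557] [ 0.4357 -0.0575] [ 0.4369 -0.0535]
sep 0.11260380964342989 yaw -7.298671027132347 seat [0.4434 0.0001]
crown [ 0.5922 -0.0189]
ledge corners [array([ 0.4085, -0.076 ]), array([ 0.459 , -0.0808]), array([0.4785, 0.0685])]
pinR [298.3334 208.0455] scene [292.3732 231.5951] side [334.9732 232.6986]
pinRt [297.0621 214.0303] scene [292.2832 226.0761] side [335.0285 227.3947]
pinL [304.4742  25.767 ] scene [334.9141 243.0855] side [322.6448 256.6207]
pinLt [303.4597  19.3716] scene [335.1705 237.5382] side [322.595 251.12 ]
led1 [261.4904 233.3992] scene [289.3778 223.8683] side [345.726  230.3907]
led2 [333.2687 236.7008] scene [280.9609 235.6088] side [328.215  227.4514]
wheelfront [410.1053 128.7666] scene [302.5134 250.1337] side [304.6372 236.0414]
crown [624.1629 143.8409] scene [288.3857 244.705 ] side [275.6937 206.7182]
```

Emit:
arm_command --plan '[{"xyz": [1,-0.19,0],"rot": [0,0,0],"claw": 1},{"xyz": [1,-0.19,0],"rot": [0,0,0],"claw": 1},{"xyz": [1,-0.19,0],"rot": [0,0,0],"claw": 1},{"xyz": [1,-0.19,0],"rot": [0,0,0],"claw": 1},{"xyz": [1,-0.19,0],"rot": [0,0,0],"claw": 1},{"xyz": [1,-0.19,0],"rot": [0,0,0],"claw": 1},{"xyz": [1,-0.19,0],"rot": [0,0,0],"claw": 1},{"xyz": [1,-0.19,0],"rot": [0,0,0],"claw": 1},{"xyz": [1,-0.19,0],"rot": [0,0,0],"claw": 1},{"xyz": [1,-0.19,0],"rot": [0,0,0],"claw": 1},{"xyz": [1,-0.19,0],"rot": [0,0,0],"claw": 1},{"xyz": [1,-0.19,0],"rot": [0,0,0],"claw": 1}]'

```text
clock: 8.15
position: [0.4217, 0.171, 0.2313]
tool_rot: [[0.078, 0.997, 0.0], [0.997, -0.078, -0.0], [-0.0, 0.0, -1.0]]
ft_force: [-0.9, 0.3, -0.4]
grip_width: 0.0855
finger_force: 0.0
```

Emit:
arm_command --plan '[{"xyz": [1,-0.19,0],"rot": [0,0,0],"claw": 1},{"xyz": [1,-0.19,0],"rot": [0,0,0],"claw": 1},{"xyz": [1,-0.19,0],"rot": [0,0,0],"claw": 1},{"xyz": [0,0,0],"rot": [0,0,0],"claw": 1},{"xyz": [0,0,0],"rot": [0,0,0],"claw": 1}]'

```text
clock: 8.78
position: [0.415, 0.2307, 0.2312]
tool_rot: [[0.077, 0.997, -0.0], [0.997, -0.077, -0.0], [-0.0, -0.0, -1.0]]
ft_force: [0.0, -0.5, 0.2]
grip_width: 0.0851
finger_force: 0.0
```

```bash
python3 look.py w4 guard=.006 guard_grip=.08
```

```text
8.775 [0.415  0.2307 0.2312] 0.01049949191382429 [ 0.0774  0.997  -0.0002  0.997  -0.0774 -0.0003 -0.0003 -0.0002 -1.    ]
guard 0.84 9200 ((294.0176086425781, 119.72942352294922), (176.63206481933594, 55.91175079345703), 85.60128784179688)
[[0.3781 0.3739]
 [0.4237 0.3735]
 [0.4245 0.2268]
 [0.3727 0.2268]] [0.3998 0.3049]
guard 0.6 11300 ((89.53874969482422, 71.82711029052734), (206.6671905517578, 63.842994689941406), 32.85572052001953)
[[0.1528 0.385 ]
 [0.1928 0.4205]
 [0.3157 0.3268]
 [0.2773 0.2846]] [0.2326 0.3565]
guard_grip 0.94 11109 ((88.953369140625, 72.45439147949219), (206.1422119140625, 62.97331237792969), 34.0609130859375)
[[0.2075 0.3706]
 [0.2395 0.3981]
 [0.3355 0.3212]
 [0.3044 0.2884]] [0.2701 0.3464]
guard_grip 0.71 9344 ((294.59356689453125, 119.30278015136719), (176.28269958496094, 56.95321273803711), 84.92039489746094)
[[0.3861 0.3607]
 [0.4233 0.3607]
 [0.4255 0.2439]
 [0.3833 0.2434]] [0.4046 0.3059]
```

View pics/w4.png

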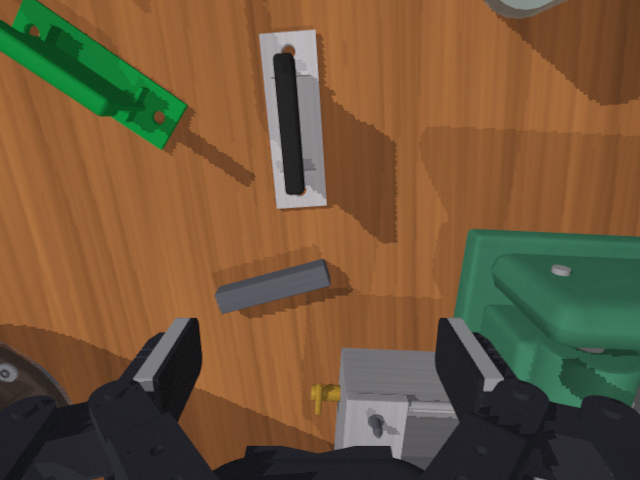

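The grey guard's foot corners are at wrist (260,35), (316,30), (326,205) and (277,209). Its strip runs from (284,55) to (294,192). The green look-alike is at top left.

Run:
```python
from h import *
from scipy.optimize import minimize,least_squares
im=cv2.imread('pics/w4.png');Pw=np.load('w4P.npy');hsv=cv2.cvtColor(im,cv2.COLOR_BGR2HSV)
m=((hsv[:,:,1]<70)).astype(np.uint8);m[:, :230]=0;m[230:]=0;m[:,345:]=0
n,l,st,c=cv2.connectedComponentsWithStats(m);print(st)
h=cv2.convexHull(cv2.findNonZero((l==(1+st[1:,4].argmax())).astype(np.uint8)));q=cv2.approxPolyDP(h,5,True).reshape(-1,2);print(q.tolist())
blk=((hsv[:,:,2]<70)&(hsv[:,:,1]<110)).astype(np.uint8);blk[:,:265]=0;blk[:,312:]=0;blk[:45]=0;blk[200:]=0
r=cv2.minAreaRect(cv2.findNonZero(blk));print('strip',r,blk.sum())
print([onz(Pw,p,.08) for p in cv2.boxPoints(r)],onz(Pw,r[0],.08),onz(Pw,r[0],.076))
M=np.zeros_like(m);cv2.fillPoly(M,[h],1);B=cv2.resize(M,(2560,1920))
def hull(p):
    x,y,a=p;u=np.array([np.cos(a),np.sin(a)]);v=np.array([-u[1],u[0]])
    X=[np.r_[np.array([x,y])+i*u+j*v,z] for i,j,zz in((.023,.073,(0,.006)),(.007,.048,(.056,.08))) for i in(-i,i) for j in(-j,j) for z in zz]
    return cv2.convexHull(proj(Pw,np.array(X)).astype(np.float32))
def cost(p):
    R=np.zeros((1920,2560),np.uint8);cv2.fillPoly(R,[(hull(p)*4).astype(np.int32)],1);return 1-(R&B).sum()/(R|B).sum()
b=minimize(cost,[.402,.302,0.03],method='Nelder-Mead',options=dict(initial_simplex=[[.402,.302,.03],[.41,.302,.03],[.402,.308,.03],[.402,.302,.08]],xatol=1e-4,fatol=1e-4))
print(b.x,np.degrees(b.x[2]),b.fun)
```

```text
[[     0      0    640    480 297857]
 [   259     30     68    179   9343]]
[[325, 205], [277, 208], [259, 34], [315, 30]]
strip ((289.3688659667969, 123.55738067626953), (142.0505828857422, 21.094829559326172), 84.80557250976562) 2812
[array([0.3939, 0.3483]), array([0.4079, 0.3483]), array([0.4082, 0.2537]), array([0.3927, 0.2535])] [0.4007 0.3033] [0.4004 0.3033]
[ 0.4003  0.3006 -0.0096] -0.5509829847787994 0.025572328431213598
```

Emit:
arm_command --plan '[{"xyz": [0,0,0],"rot": [0,0,-0.8],"claw": 0},{"xyz": [0.876,-0.185,0],"rot": [0,0,0],"claw": 0},{"xyz": [0.876,-0.185,0],"rot": [0,0,0],"claw": 0},{"xyz": [0.876,-0.185,0],"rot": [0,0,0],"claw": 0},{"xyz": [0.876,-0.185,1],"rot": [0,0,0],"claw": 0},{"xyz": [0,0,1],"rot": [0,0,0],"claw": 0},{"xyz": [0,0,1],"rot": [0,0,0],"claw": 0},{"xyz": [0,0,1],"rot": [0,0,0],"claw": 0},{"xyz": [0,0,1],"rot": [0,0,0],"claw": 0},{"xyz": [0,0,0],"rot": [0,0,0],"claw": 0}]'

```text
clock: 10.18
position: [0.4, 0.3018, 0.1302]
tool_rot: [[0.007, 1.0, -0.002], [1.0, -0.007, -0.001], [-0.001, -0.002, -1.0]]
ft_force: [0.0, -0.7, 0.9]
grip_width: 0.0426
finger_force: 0.0
```

Emit:
arm_command --plan '[{"xyz": [-0.05,0.03,1],"rot": [0,0,0],"claw": 0},{"xyz": [0,0,1],"rot": [0,0,0],"claw": 0},{"xyz": [0,0,1],"rot": [0,0,0],"claw": 0},{"xyz": [0,0,0.97],"rot": [0,0,0],"claw": 0},{"xyz": [0,0,0],"rot": [0,0,0],"claw": 0},{"xyz": [0,0,0],"rot": [0,0,0],"claw": -1},{"xyz": [0,0,0],"rot": [0,0,0],"claw": -1},{"xyz": [0,0,0],"rot": [0,0,0],"claw": -1},{"xyz": [0,0,0],"rot": [0,0,0],"claw": -1}]' --force 60

```text
clock: 11.3
position: [0.4016, 0.3005, 0.0526]
tool_rot: [[0.008, 1.0, 0.001], [1.0, -0.008, 0.001], [0.001, 0.001, -1.0]]
ft_force: [-1.4, 0.8, 6.9]
grip_width: 0.0128
finger_force: 63.3
```

Emit:
arm_command --plan '[{"xyz": [0,0,-0.5],"rot": [0,0,0],"claw": -1},{"xyz": [0,0,-1],"rot": [0,0,0],"claw": -1},{"xyz": [0,0,-1],"rot": [0,0,0],"claw": -1},{"xyz": [0,0,-1],"rot": [0,0,0],"claw": -1},{"xyz": [0,0,-1],"rot": [0,0,0],"claw": -1},{"xyz": [0,0,-1],"rot": [0,0,0],"claw": -1},{"xyz": [0,0,-1],"rot": [0,0,0],"claw": -1},{"xyz": [0,0,-1],"rot": [0,0,0.683],"claw": -1},{"xyz": [0,0,-1],"rot": [0,0,0.683],"claw": -1},{"xyz": [0,0,0],"rot": [0,0,0],"claw": -1},{"xyz": [0,0,0],"rot": [0,0,0],"claw": -1}]'

```text
clock: 12.68
position: [0.401, 0.3, 0.2213]
tool_rot: [[0.125, 0.992, -0.001], [0.992, -0.125, -0.0], [-0.001, -0.001, -1.0]]
ft_force: [-0.4, -0.1, -3.0]
grip_width: 0.0134
finger_force: 62.1
```

```bash
python3 look.py w5 guard=.2 | head -1
python3 - <<'E'
from h import *
s=readout.get_state();print(s['position'],s['ft_force'],s['grip_width'])
im=cv2.imread('pics/w5.png');cv2.imwrite('pics/w5c.png',im[100:480,120:520])
E
```

```text
12.675 [0.401  0.3    0.2213] 0.010270191615196237 [ 0.1251  0.9921 -0.0007  0.9921 -0.1251 -0.0005 -0.0006 -0.0006 -1.    ]
[0.401  0.3001 0.2211] [ 0.6673  0.5914 -2.6841] 0.012986570595216112
```

View pics/w5.png

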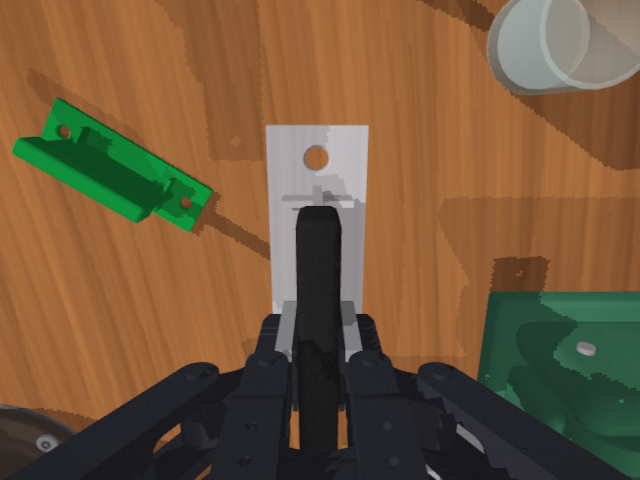

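The guard is held straight. Its front hole is at wrist (316,157) and the foot's front edge is on row 125, from column 266 to 368. I'll compute the guard's pose relative to the tool.

Run:
```python
from h import *
im=cv2.imread('pics/w5.png');Pw=np.load('w5P.npy');hsv=cv2.cvtColor(im,cv2.COLOR_BGR2HSV)
m=(hsv[140:175,300:333,1]>90).astype(np.uint8);n,l,st,c=cv2.connectedComponentsWithStats(m);k=1+st[1:,4].argmax();h=c[k]+[300,140];print(h,st[k])
p0=np.array([.401,.3001]);X=np.array([.1251,.9921]);Y=np.array([.9921,-.1251])
zt=.1687+.006
for n,u,z in(('hole',h,zt-.001),('cl',(266,125),zt),('cr',(368,125),zt),('strip end',(320,207),.1687+.08)):
    w=onz(Pw,u,z)-p0;print(n,w@X,w@Y)
```

```text
[316.4439 157.8454] [  6   7  22  23 401]
hole 0.05842570562571819 -0.0006059340855396229
cl 0.07299204921102075 -0.02315984352338592
cr 0.07298637476179849 0.02249028385266841
strip end 0.052128317940880395 0.000799815907613249
```

Emit:
arm_command --plan '[{"xyz": [-0.975,0.265,0],"rot": [0,0,0],"claw": -1},{"xyz": [-0.975,0.265,0],"rot": [0,0,0],"claw": -1},{"xyz": [-0.975,0.265,0],"rot": [0,0,0],"claw": -1},{"xyz": [-0.975,0.265,0],"rot": [0,0,0],"claw": -1},{"xyz": [-0.975,0.265,0],"rot": [0,0,0],"claw": -1},{"xyz": [-0.975,0.265,0],"rot": [0,0,0],"claw": -1},{"xyz": [-0.975,0.265,0],"rot": [0,0,0],"claw": -1},{"xyz": [-0.975,0.265,0],"rot": [0,0,0],"claw": -1},{"xyz": [-0.975,0.265,0],"rot": [0,0,0],"claw": -1},{"xyz": [-0.975,0.265,0],"rot": [0,0,0],"claw": -1},{"xyz": [-0.975,0.265,0],"rot": [0,0,0],"claw": -1},{"xyz": [-0.975,0.265,0],"rot": [0,0,0],"claw": -1}]'

```text
clock: 14.28
position: [0.4347, 0.0594, 0.2213]
tool_rot: [[0.126, 0.992, -0.001], [0.992, -0.126, -0.0], [-0.0, -0.001, -1.0]]
ft_force: [0.9, 0.6, -2.3]
grip_width: 0.0128
finger_force: 61.9
```

Emit:
arm_command --plan '[{"xyz": [-0.975,0.265,0],"rot": [0,0,0],"claw": -1},{"xyz": [-0.975,0.265,0],"rot": [0,0,0],"claw": -1},{"xyz": [-0.975,0.265,0],"rot": [0,0,0],"claw": -1},{"xyz": [0,0,1],"rot": [0,0,0],"claw": -1},{"xyz": [0,0,0.7],"rot": [0,0,0],"claw": -1},{"xyz": [0,0,0],"rot": [0,0,0],"claw": -1},{"xyz": [0,0,0],"rot": [0,0,0],"claw": -1},{"xyz": [0,0,0],"rot": [0,0,0],"claw": -1}]'

```text
clock: 15.28
position: [0.4435, 0.0001, 0.1883]
tool_rot: [[0.126, 0.992, 0.001], [0.992, -0.126, -0.0], [-0.0, 0.001, -1.0]]
ft_force: [-0.0, 0.1, -2.5]
grip_width: 0.0131
finger_force: 61.7
```

```bash
python3 look.py w6
python3 - <<'E'
from h import *
im=cv2.imread('pics/w6.png')
c1=cv2.resize(im[80:280,240:400],None,fx=2.8,fy=2.8)
s=capture('scene')[:,:,::-1];c2=cv2.resize(s[150:280,250:390],None,fx=2.6,fy=2.6)
o=np.zeros((560,448+364,3),np.uint8);o[:c1.shape[0],:448]=c1;o[:c2.shape[0],448:448+c2.shape[1]]=c2;cv2.imwrite('pics/m6.png',o[:,:800])
E
```

```text
15.275 [0.4435 0.0001 0.1883] 0.003916250376382524 [ 0.1261  0.992   0.0008  0.992  -0.1261 -0.0002 -0.0001  0.0008 -1.    ]
```

View pics/m6.png

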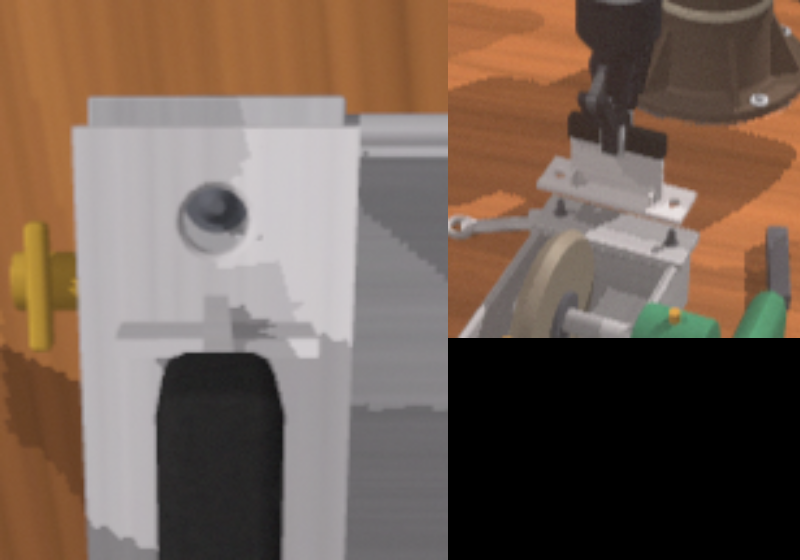

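Through the front hole, which is at wrist ~(316,157), the pin shows at ~(319,154). The scene view shows both pins below the holes. I'll compare these numerically.

Run:
```python
from h import *
Pw=np.load('w6P.npy');g=cv2.cvtColor(cv2.imread('pics/w6.png'),cv2.COLOR_BGR2GRAY)
p=g[143:172,301:332];m=(p<95).astype(np.uint8);n,l,st,c=cv2.connectedComponentsWithStats(m);k=1+st[1:,4].argmax();uv=c[k]+[301,143];print(uv,st[k])
for z in(.092,.1,.11):print(z,'meas',onz(Pw,uv,z),'pred px',proj(Pw,[.4504,.0574,z])[0])
np.set_printoptions(linewidth=200)
print(p[::2,::1])
print(onz(Pw,(316.4,157.8),.1417))
```

```text
[317.8743 155.2775] [  6   5  21  14 191]
0.092 meas [0.4505 0.0547] pred px [317.0873 150.5066]
0.1 meas [0.4506 0.0554] pred px [317.0556 151.7523]
0.11 meas [0.4507 0.0564] pred px [317.0129 153.4328]
[[181 180 180 181 182 183 184 184 185 183 183 181 180 179 180 181 181 182 183 184 183 187 195 202 202 200 203 205 205 205 205]
 [181 180 180 181 182 183 184 184 185 181 175 164 141 142 139 135 138 140 147 159 171 185 199 203 201 201 203 205 206 205 204]
 [181 179 179 180 182 183 181 175 163 134 114 114 113 110 107 103  99 100 109 122 132 139 158 182 193 199 203 205 205 205 205]
 [181 180 179 181 181 166 135 116 109 102 100 103 103 103 101  98  90  84  75  68  64  61  86 142 175 185 196 203 206 205 204]
 [181 180 179 178 158 125 109 100  94  95 100 103 104 105 101  94  92  87  75  60  57  55  56  60  95 147 180 195 204 205 205]
 [181 180 172 145 116 105  94  93  93  93  95  98  99  97  94  94  95  93  87  69  54  54  55  63  72  77 139 188 198 202 205]
 [181 178 158 116 118 113  93  93  92  90  87  86  87  86  88  90  91  90  81  56  53  55  58  62  69  76  89 160 201 203 204]
 [180 1
[... 325 characters left out ...]
 64  67  74  87 101 110 121 143 178 206 209 205]
 [181 179 166 133 125 134 153 156 158 156 156 157 156 151 143 136 136 136 139 150 146 120 123 136 136 134 161 199 210 209 205]
 [181 180 179 167 140 133 126 139 156 157 157 156 155 155 156 156 155 155 155 155 156 156 157 165 177 183 198 209 209 206 195]
 [181 180 179 181 171 149 143 133 123 139 152 154 156 156 156 156 155 157 156 156 156 158 163 176 191 203 207 208 206 204 205]
 [182 180 180 181 182 178 168 160 157 149 135 128 134 144 147 155 156 156 159 165 172 179 193 204 206 206 205 204 205 206 205]
 [181 180 179 179 180 182 183 182 178 173 172 173 174 174 173 175 179 185 195 199 201 204 205 204 202 201 202 204 205 205 204]]
[0.4503 0.0584]
```

Emit:
arm_command --plan '[{"xyz": [-0.03,0,0.5],"rot": [0,0,0],"claw": -1},{"xyz": [0,0,0.5],"rot": [0,0,0],"claw": -1},{"xyz": [0,0,0.3],"rot": [0,0,0],"claw": -1},{"xyz": [0,0,0.2],"rot": [0,0,0],"claw": -1},{"xyz": [0,0,0.15],"rot": [0,0,0],"claw": -1},{"xyz": [0,0,0],"rot": [0,0,0],"claw": -1}]'

```text
clock: 16.12
position: [0.4432, -0.0005, 0.1548]
tool_rot: [[0.126, 0.992, -0.0], [0.992, -0.126, -0.0], [-0.0, -0.0, -1.0]]
ft_force: [1.3, 0.6, -2.7]
grip_width: 0.0129
finger_force: 62.0
```

Already 8 mm past the pin tips with no contact force, so I'll lower the rest slowly.

Emit:
arm_command --plan '[{"xyz": [0,0,0.15],"rot": [0,0,0],"claw": -1},{"xyz": [0,0,0.15],"rot": [0,0,0],"claw": -1},{"xyz": [0,0,0.1],"rot": [0,0,0],"claw": -1},{"xyz": [0,0,0.05],"rot": [0,0,0],"claw": -1},{"xyz": [0,0,0],"rot": [0,0,0],"claw": -1},{"xyz": [0,0,0],"rot": [0,0,0],"claw": -1}]'

```text
clock: 16.88
position: [0.4433, -0.0005, 0.1459]
tool_rot: [[0.126, 0.992, 0.0], [0.992, -0.126, -0.0], [-0.0, 0.0, -1.0]]
ft_force: [-0.4, -0.2, -2.6]
grip_width: 0.0129
finger_force: 62.0
```

Emit:
arm_command --plan '[{"xyz": [0,0,0.05],"rot": [0,0,0],"claw": -1},{"xyz": [0,0,0.05],"rot": [0,0,0],"claw": -1},{"xyz": [0,0,0],"rot": [0,0,0],"claw": -1},{"xyz": [0,0,0],"rot": [0,0,0],"claw": -1}]'

```text
clock: 17.38
position: [0.4432, -0.0005, 0.1446]
tool_rot: [[0.126, 0.992, 0.001], [0.992, -0.126, -0.0], [-0.0, 0.001, -1.0]]
ft_force: [-4.5, -0.0, 11.3]
grip_width: 0.013
finger_force: 63.8
```

Emit:
arm_command --plan '[{"xyz": [0,0,-0.03],"rot": [0,0,0],"claw": -1},{"xyz": [0,0,0],"rot": [0,0,0],"claw": -0.2},{"xyz": [0,0,0],"rot": [0,0,0],"claw": -0.2},{"xyz": [0,0,0],"rot": [0,0,0],"claw": -0.2},{"xyz": [0,0,-0.3],"rot": [0,0,0],"claw": -0.2},{"xyz": [0,0,-0.8],"rot": [0,0,0],"claw": -0.2},{"xyz": [0,0,-1],"rot": [0,0,0],"claw": -0.2},{"xyz": [0,0,-1],"rot": [0,0,0],"claw": 1},{"xyz": [0,0,-1],"rot": [0,0,0],"claw": 1},{"xyz": [0,0,0],"rot": [0,0,0],"claw": 1},{"xyz": [0,0,0],"rot": [0,0,0],"claw": 1}]'

```text
clock: 18.75
position: [0.4429, -0.0005, 0.226]
tool_rot: [[0.126, 0.992, -0.0], [0.992, -0.126, -0.0], [-0.0, -0.0, -1.0]]
ft_force: [-0.1, -0.5, -0.1]
grip_width: 0.0852
finger_force: 0.0
```

Run:
```python
from h import *
s=readout.get_state();Pw=P('wrist',s);im=capture('wrist')[:,:,::-1].copy();cv2.imwrite('pics/w7.png',im)
sc=capture('scene')[:,:,::-1];sd=capture('side')[:,:,::-1]
print(s['position'],s['clock'])
c1=cv2.resize(im,(400,300));c2=cv2.resize(sc[190:280,250:380],(400,277));c3=cv2.resize(sd[185:295,240:400],(400,275))
o=np.zeros((600,800,3),np.uint8);o[:300,:400]=c1;o[:277,400:]=c2;o[300:575,:400]=c3
# predicted seated-guard overlay in a copy of scene crop
def ov(img,Pm):
    img=img.copy();a=np.radians(-7.29);u=np.array([np.cos(a),np.sin(a)]);v=np.array([-u[1],u[0]]);c=np.array([.44305,0])
    for z in(.092,.098):
        q=proj(Pm,np.array([np.r_[c+i*u+j*v,z] for i,j in((-.023,-.073),(.023,-.073),(.023,.073),(-.023,.073))]));cv2.polylines(img,[np.round(q*8).astype(np.int32)],True,(0,0,255) if z<.095 else (255,0,0),1,cv2.LINE_AA,3)
    return img
o[300:575,400:]=cv2.resize(ov(sd,P('side'))[185:295,240:400],(400,275))
cv2.imwrite('pics/m7.png',o)
```

```text
[ 0.4429 -0.0005  0.226 ] 18.75
```

View pics/m7.png

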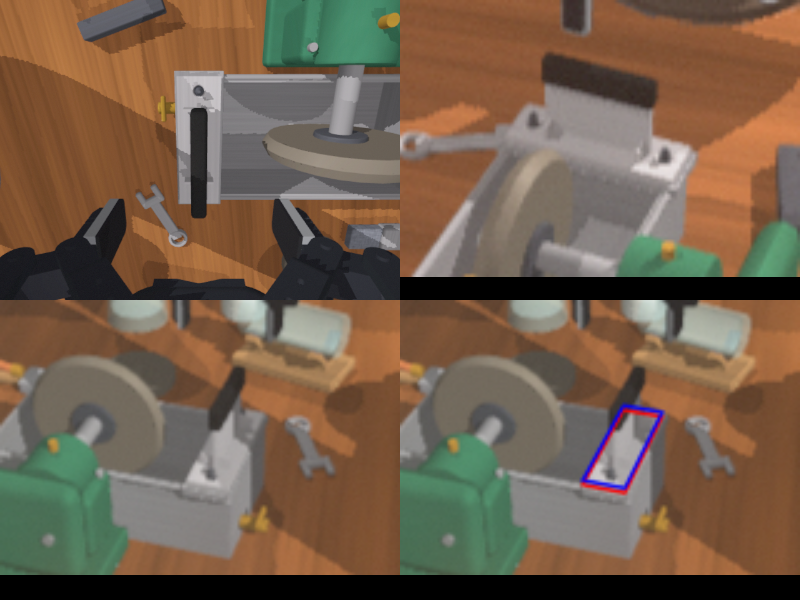

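Both pins poke through the foot, and the foot matches the predicted outline on the ledge (the blue and red overlay in the side view). The guard is seated and released. Next I'll go to the glass.

Emit:
arm_command --plan '[{"xyz": [-0.983,0.022,0],"rot": [0,0,0],"claw": 1},{"xyz": [-0.983,0.022,0],"rot": [0,0,0],"claw": 1},{"xyz": [-0.983,0.022,0],"rot": [0,0,0],"claw": 1},{"xyz": [-0.983,0.022,0],"rot": [0,0,0],"claw": 1},{"xyz": [-0.983,0.022,0],"rot": [0,0,0],"claw": 1},{"xyz": [-0.983,0.022,0],"rot": [0,0,0],"claw": 1},{"xyz": [-0.983,0.022,0],"rot": [0,0,0],"claw": 1},{"xyz": [-0.983,0.022,0],"rot": [0,0,0],"claw": 1},{"xyz": [-0.983,0.022,0],"rot": [0,0,0],"claw": 1},{"xyz": [-0.983,0.022,0],"rot": [0,0,0],"claw": 1},{"xyz": [-0.983,0.022,0],"rot": [0,0,0],"claw": 1},{"xyz": [-0.983,0.022,0],"rot": [0,0,0],"claw": 1}]'

```text
clock: 20.4
position: [0.4185, -0.2362, 0.2262]
tool_rot: [[0.126, 0.992, -0.0], [0.992, -0.126, 0.0], [0.0, -0.0, -1.0]]
ft_force: [0.5, 0.6, 0.9]
grip_width: 0.0855
finger_force: 0.0
```

Emit:
arm_command --plan '[{"xyz": [-0.983,0.022,0],"rot": [0,0,0],"claw": 1},{"xyz": [-0.983,0.022,0],"rot": [0,0,0],"claw": 1},{"xyz": [-0.983,0.022,0],"rot": [0,0,0],"claw": 1},{"xyz": [-0.983,0.022,0],"rot": [0,0,0],"claw": 1},{"xyz": [-0.983,0.022,0],"rot": [0,0,0],"claw": 1},{"xyz": [0,0,0],"rot": [0,0,1],"claw": 1},{"xyz": [0,0,0],"rot": [0,0,1],"claw": 1},{"xyz": [0,0,0],"rot": [0,0,1],"claw": 1},{"xyz": [0,0,0],"rot": [0,0,1],"claw": 1},{"xyz": [0,0,0],"rot": [0,0,1],"claw": 1},{"xyz": [0,0,0],"rot": [0,0,1],"claw": 1},{"xyz": [0,0,0],"rot": [0,0,1],"claw": 1}]'

```text
clock: 21.9
position: [0.4084, -0.3337, 0.2265]
tool_rot: [[0.675, 0.738, 0.0], [0.738, -0.675, -0.0], [-0.0, 0.0, -1.0]]
ft_force: [-0.4, 0.1, 0.0]
grip_width: 0.0852
finger_force: 0.0
```

Emit:
arm_command --plan '[{"xyz": [0,0,0],"rot": [0,0,1],"claw": 1},{"xyz": [0,0,0],"rot": [0,0,1],"claw": 1},{"xyz": [0,0,0],"rot": [0,0,1],"claw": 1},{"xyz": [0,0,0],"rot": [0,0,1],"claw": 1},{"xyz": [0,0,0],"rot": [0,0,1],"claw": 1},{"xyz": [0,0,0],"rot": [0,0,1],"claw": 1},{"xyz": [0,0,0],"rot": [0,0,1],"claw": 1},{"xyz": [0,0,0],"rot": [0,0,1],"claw": 1},{"xyz": [0,0,0],"rot": [0,0,1],"claw": 1},{"xyz": [0,0,0],"rot": [0,0,1],"claw": 1},{"xyz": [0,0,0],"rot": [0,0,1],"claw": 1},{"xyz": [0,0,0],"rot": [0,0,1],"claw": 1}]'

```text
clock: 23.4
position: [0.4084, -0.3337, 0.2265]
tool_rot: [[0.977, -0.215, 0.0], [-0.215, -0.977, -0.0], [0.0, 0.0, -1.0]]
ft_force: [-0.5, -0.1, 0.4]
grip_width: 0.0855
finger_force: 0.0
```

Emit:
arm_command --plan '[{"xyz": [0,0,0],"rot": [0,0,1],"claw": 1},{"xyz": [0,0,0],"rot": [0,0,0.5],"claw": 1},{"xyz": [0,0,0],"rot": [0,0,0],"claw": 1},{"xyz": [0,0,0],"rot": [0,0,0],"claw": 1}]'

```text
clock: 23.9
position: [0.4084, -0.3333, 0.2265]
tool_rot: [[0.941, -0.337, -0.0], [-0.337, -0.941, -0.0], [-0.0, 0.0, -1.0]]
ft_force: [0.6, 0.2, -0.6]
grip_width: 0.0852
finger_force: 0.0
```

Emit:
arm_command --plan '[{"xyz": [0,0,1],"rot": [0,0,0],"claw": 1},{"xyz": [0,0,1],"rot": [0,0,0],"claw": 1},{"xyz": [0,0,1],"rot": [0,0,0],"claw": 1},{"xyz": [0,0,1],"rot": [0,0,0],"claw": 1},{"xyz": [0,0,1],"rot": [0,0,0],"claw": 1},{"xyz": [0,0,0.5],"rot": [0,0,0],"claw": 1},{"xyz": [0,0,0],"rot": [0,0,0],"claw": 1},{"xyz": [0,0,0],"rot": [0,0,0],"claw": 1}]'

```text
clock: 24.9
position: [0.4086, -0.3333, 0.1171]
tool_rot: [[0.941, -0.338, 0.001], [-0.338, -0.941, -0.001], [0.001, 0.0, -1.0]]
ft_force: [-0.1, -0.9, -0.1]
grip_width: 0.0855
finger_force: 0.0
```

```bash
cat > gfit.py <<'E'
from h import *
from scipy.optimize import minimize
import sys
tag,x0,y0,a0,z=sys.argv[1],*map(float,sys.argv[2:6])
s=readout.get_state();im=capture('wrist')[:,:,::-1].copy();cv2.imwrite(f'pics/{tag}.png',im);Pw=P('wrist',s)
print(s['position'],s['tool_rot'][:,0],s['ft_force'],s['grip_width'])
hsv=cv2.cvtColor(im,cv2.COLOR_BGR2HSV);g=((hsv[:,:,1]<95)&(hsv[:,:,2]>70)).astype(np.uint8)
t=np.linspace(0,2*np.pi,60)
def circ(p,s):
    x,y,a=p;u=np.array([np.cos(a),np.sin(a),0]);v=np.array([-u[1],u[0],0])
    return proj(Pw,np.array([x,y,z])+s*.07*u+.03*(np.cos(t)[:,None]*v+np.sin(t)[:,None]*[0,0,1]))
p=[x0,y0,np.radians(a0)]
for s_ in(-1,1): q=circ(p,s_);print(s_,q.min(0),q.max(0))
# far-end extent of the glass: rows of mask in columns around the predicted end
q=circ(p,1);c0=int(q[:,0].mean());
for c in range(c0-30,c0+31,15):
    col=g[:int(q[:,1].max())+60,c];r=np.where(col)[0];print(c,'rows',r[:1],'pred',q[np.abs(q[:,0]-c)<4,1].min())
for r in range(int(q[:,1].max())+8,int(q[:,1].max())+60,12):
    row=np.where(g[r,c0-110:c0+110])[0];print('row',r,(row.min()+c0-110,row.max()+c0-110) if len(row) else None)
E
python3 gfit.py w8 .4081 -.3329 -19.69 .066
```

```text
[ 0.4086 -0.3333  0.1171] [ 0.9412 -0.3379  0.0008] [-0.0529 -0.9008 -0.0542] 0.0854683770521881
-1 [264.6003 358.8019] [371.318  428.4608]
1 [251.8324 130.8494] [383.3798 137.163 ]
286 rows [132] pred 131.18042470758118
301 rows [131] pred 130.97005734668465
316 rows [131] pred 130.84936822649567
331 rows [131] pred 130.90038466836478
346 rows [131] pred 131.0564570327029
row 145 (np.int64(253), np.int64(382))
row 157 (np.int64(254), np.int64(381))
row 169 (np.int64(254), np.int64(381))
row 181 (np.int64(255), np.int64(380))
row 193 (np.int64(256), np.int64(380))
```

The predicted outline matches the picture within a pixel. I'll lower and grip gently.

Emit:
arm_command --plan '[{"xyz": [0,0,1],"rot": [0,0,0],"claw": 1},{"xyz": [0,0,1],"rot": [0,0,0],"claw": 1},{"xyz": [0,0,1],"rot": [0,0,0],"claw": 1},{"xyz": [0,0,0.8],"rot": [0,0,0],"claw": 1},{"xyz": [0,0,0],"rot": [0,0,0],"claw": 1},{"xyz": [0,0,0],"rot": [0,0,0],"claw": 1},{"xyz": [0,0,0],"rot": [0,0,0],"claw": -1},{"xyz": [0,0,0],"rot": [0,0,0],"claw": -1},{"xyz": [0,0,0],"rot": [0,0,0],"claw": -1},{"xyz": [0,0,0],"rot": [0,0,0],"claw": -1}]' --force 50

```text
clock: 26.2
position: [0.4086, -0.3333, 0.0414]
tool_rot: [[0.941, -0.338, 0.001], [-0.338, -0.941, -0.001], [0.001, 0.001, -1.0]]
ft_force: [-2.7, 0.2, 5.8]
grip_width: 0.059
finger_force: 53.2
```

Emit:
arm_command --plan '[{"xyz": [0,0,-0.3],"rot": [0,0,0],"claw": -1},{"xyz": [0,0,-0.6],"rot": [0,0,0],"claw": -1},{"xyz": [0,0,-1],"rot": [0,0,0],"claw": -1},{"xyz": [0,0,-1],"rot": [0,0,0],"claw": -1},{"xyz": [0,0,-1],"rot": [0,0,0],"claw": -1},{"xyz": [0,0,-1],"rot": [0,0,0],"claw": -1},{"xyz": [0,0,-1],"rot": [0,0,0],"claw": -1},{"xyz": [0,0,-1],"rot": [0,0,0],"claw": -1},{"xyz": [0,0,-1],"rot": [0,0,0],"claw": -1},{"xyz": [0,0,-1],"rot": [0,0,0],"claw": -1},{"xyz": [0,0,0],"rot": [0,0,0],"claw": -1},{"xyz": [0,0,0],"rot": [0,0,0],"claw": -1}]'

```text
clock: 27.7
position: [0.4081, -0.3326, 0.2181]
tool_rot: [[0.941, -0.338, -0.001], [-0.338, -0.941, 0.0], [-0.001, -0.0, -1.0]]
ft_force: [-0.5, 0.6, -2.8]
grip_width: 0.0593
finger_force: 54.8
```

Run:
```python
from h import *
s=readout.get_state();p=s['position'];print(s['wrist_torque'])
x=s['tool_rot'][:2,0];o=np.array([.4081,-.3329])-[.4086,-.3333]
print(o)
import subprocess
q=p[:2]+o;print(subprocess.run(['python3','gfit.py','w9',str(q[0]),str(q[1]),'-19.69',str(p[2]+.0246)],capture_output=True,text=True).stdout)
```

```text
[-0.031  -0.0334  0.0465]
[-0.0005  0.0004]
[ 0.4081 -0.3326  0.2181] [ 0.9411 -0.338  -0.0006] [-0.4628  0.5944 -2.7502] 0.059263452194964455
-1 [239.4281 453.5982] [396.2039 604.1173]
1 [207.808  139.6341] [426.2753 157.4448]
285 rows [140] pred 140.1068738537748
300 rows [140] pred 139.74852273005428
```

Run:
```python
from h import *
s=readout.get_state();p=s['position'];Pw=P('wrist',s);g=cv2.cvtColor(cv2.imread('pics/w9.png'),cv2.COLOR_BGR2GRAY).astype(float);b=cv2.imread('pics/w9.png').astype(float)
d=b[:,:,2]-b[:,:,0]  # red minus blue: wood high
for r in (146,152,160,180,200,240):
    print(r,[int(v) for v in d[r,195:225:2]],'|',[int(v) for v in d[r,410:440:2]])
a=np.radians(-19.69);u=np.array([np.cos(a),np.sin(a),0]);v=np.array([-u[1],u[0],0]);t=np.linspace(0,2*np.pi,200)
for tilt in(-3,0,3):
  tt=np.radians(tilt);w=u*np.cos(tt)+np.array([0,0,1])*np.sin(tt);n=np.cross(w,v)
  c=np.r_[p[:2]+[-.0005,.0004],p[2]+.0246]
  out=[]
  for k in(.07,.05,.03):
    q=proj(Pw,c+k*w+.03*(np.cos(t)[:,None]*v+np.sin(t)[:,None]*n));i,j=q[:,0].argmin(),q[:,0].argmax();out.append((q[i],q[j]))
  print(tilt,np.round(out,1).tolist())
```

```text
146 [91, 90, 90, 86, 85, 86, 85, 83, 86, 78, 60, 47, 34, 32, 34] | [34, 35, 33, 33, 36, 44, 70, 95, 95, 95, 98, 95, 97, 98, 93]
152 [84, 87, 89, 88, 90, 88, 92, 59, 32, 34, 32, 34, 33, 36, 29] | [20, 35, 34, 35, 34, 34, 32, 32, 74, 95, 94, 94, 96, 98, 99]
160 [94, 94, 94, 93, 91, 92, 92, 64, 32, 30, 29, 29, 28, 28, 28] | [25, 32, 33, 34, 33, 34, 34, 34, 95, 92, 95, 98, 100, 100, 100]
180 [92, 93, 92, 93, 92, 95, 92, 93, 52, 32, 32, 31, 29, 28, 29] | [31, 31, 32, 32, 34, 34, 34, 73, 89, 89, 90, 91, 92, 93, 93]
200 [94, 94, 95, 96, 96, 98, 94, 94, 96, 43, 33, 31, 31, 30, 30] | [29, 28, 29, 28, 30, 29, 50, 86, 90, 87, 94, 92, 93, 92, 97]
240 [99, 100, 98, 98, 96, 98, 94, 95, 95, 93, 86, 32, 32, 32, 32] | [30, 31, 30, 31, 34, 94, 96, 97, 94, 94, 94, 97, 91, 93, 91]
-3 [[[211.0, 146.5], [423.0, 146.2]], [[215.8, 218.2], [418.5, 217.6]], [[220.2, 282.7], [414.3, 283.1]]]
0 [[[207.6, 148.8], [426.3, 148.3]], [[213.7, 221.6], [420.6, 221.0]], [[219.1, 285.8], [415.4, 286.2]]]
3 [[[204.1, 151.9], [429.7, 151.4]], [[211.5, 225.7], [422.7, 224.9]], [[217.9, 289.1], [416.6, 289.7]]]
```

The glass is held level, and its silhouette matches within a pixel. I'll raise and turn it, then carry it across.

Emit:
arm_command --plan '[{"xyz": [0,0,-0.4],"rot": [0,0,-0.83],"claw": -1},{"xyz": [0,0,-0.4],"rot": [0,0,-0.83],"claw": -1},{"xyz": [0,0,-0.2],"rot": [0,0,-0.83],"claw": -1},{"xyz": [0.21,-0.49,0],"rot": [0,0,0],"claw": -1},{"xyz": [0.42,-0.98,0],"rot": [0,0,0],"claw": -1},{"xyz": [0.42,-0.98,0],"rot": [0,0,0],"claw": -1},{"xyz": [0.42,-0.98,0],"rot": [0,0,0],"claw": -1},{"xyz": [0.42,-0.98,0],"rot": [0,0,0],"claw": -1},{"xyz": [0.42,-0.98,0],"rot": [0,0,0],"claw": -1},{"xyz": [0.42,-0.98,0],"rot": [0,0,0],"claw": -1},{"xyz": [0.42,-0.98,0],"rot": [0,0,0],"claw": -1},{"xyz": [0.42,-0.98,0],"rot": [0,0,0],"claw": -1}]'

```text
clock: 29.25
position: [0.5006, -0.1755, 0.2377]
tool_rot: [[0.992, -0.129, -0.001], [-0.129, -0.992, 0.001], [-0.001, -0.0, -1.0]]
ft_force: [0.6, -0.2, -3.2]
grip_width: 0.059
finger_force: 54.8
```

Emit:
arm_command --plan '[{"xyz": [0.42,-0.98,0],"rot": [0,0,0],"claw": -1},{"xyz": [0.42,-0.98,0],"rot": [0,0,0],"claw": -1},{"xyz": [0.42,-0.98,0],"rot": [0,0,0],"claw": -1},{"xyz": [0.42,-0.98,0],"rot": [0,0,0],"claw": -1},{"xyz": [0.42,-0.98,0],"rot": [0,0,0],"claw": -1},{"xyz": [0.42,-0.98,0],"rot": [0,0,0],"claw": -1},{"xyz": [0.42,-0.98,0],"rot": [0,0,0],"claw": -1},{"xyz": [0.32,-0.75,0],"rot": [0,0,0],"claw": -1},{"xyz": [0.21,-0.5,0],"rot": [0,0,0],"claw": -1},{"xyz": [0,0,0],"rot": [0,0,0],"claw": -1},{"xyz": [0,0,0],"rot": [0,0,0],"claw": -1}]'

```text
clock: 30.62
position: [0.5897, -0.0251, 0.2384]
tool_rot: [[0.992, -0.127, -0.0], [-0.127, -0.992, -0.0], [-0.0, 0.0, -1.0]]
ft_force: [0.1, -0.3, -2.7]
grip_width: 0.0592
finger_force: 54.8
```

Run:
```python
from h import *
s=readout.get_state();x=s['tool_rot'][:2,0];y=s['tool_rot'][:2,1];d=np.array([.5924,-.0192])-s['position'][:2]
print(s['clock'],s['position'],'yaw',np.degrees(np.arctan2(x[1],x[0])),'need',d@x,d@y,'torque',s['wrist_torque'])
Pw=P('wrist',s);im=capture('wrist')[:,:,::-1].copy();cv2.imwrite('pics/w10.png',im)
sc=capture('scene')[:,:,::-1];sd=capture('side')[:,:,::-1];cv2.imwrite('pics/sc10.png',sc);cv2.imwrite('pics/sd10.png',sd)
p=s['position'];c=np.r_[p[:2],p[2]+.0246];u=np.r_[x,0]
for n in('scene','side'):
    Pm=P(n);print(n,'pred ends',proj(Pm,np.array([c-.07*u,c+.07*u,c])).round(1).tolist())
    for k in nets.masks_of(n,'glass')[:2]:
        r=cv2.minAreaRect(cv2.findNonZero(k['mask'].astype(np.uint8)));print(k['conf'],k['mask'].sum(),np.round(cv2.boxPoints(r),1).tolist())
```

```text
30.625 [ 0.5897 -0.0251  0.2384] yaw -7.324921741770281 need 0.00192179450925798 -0.006236611280204111 torque [ 0.0628 -0.0138  0.0024]
scene pred ends [[298.3, 198.3], [271.2, 234.9], [285.3, 215.8]]
0.87 1123 [[254.39999389648438, 233.8000030517578], [291.70001220703125, 184.0], [314.0, 200.6999969482422], [276.6000061035156, 250.5]]
side pred ends [[300.5, 183.5], [250.7, 176.3], [275.2, 179.8]]
0.87 934 [[246.0, 188.3000030517578], [248.89999389648438, 165.89999389648438], [306.20001220703125, 173.39999389648438], [303.29998779296875, 195.8000030517578]]
0.28 898 [[282.70001220703125, 197.3000030517578], [288.20001220703125, 129.89999389648438], [310.5, 131.6999969482422], [305.0, 199.10000610351562]]
```

Emit:
arm_command --plan '[{"xyz": [0.1,-0.31,0],"rot": [0,0,0],"claw": -1},{"xyz": [0,0,0.5],"rot": [0,0,0],"claw": -1},{"xyz": [0,0,0.5],"rot": [0,0,0],"claw": -1},{"xyz": [0,0,0.4],"rot": [0,0,0],"claw": -1},{"xyz": [0,0,0.3],"rot": [0,0,0],"claw": -1},{"xyz": [0,0,0.15],"rot": [0,0,0],"claw": -1},{"xyz": [0,0,0],"rot": [0,0,0],"claw": -1},{"xyz": [0,0,0],"rot": [0,0,0],"claw": -1}]'

```text
clock: 31.88
position: [0.5928, -0.0189, 0.2018]
tool_rot: [[0.992, -0.127, 0.001], [-0.127, -0.992, -0.0], [0.001, 0.0, -1.0]]
ft_force: [0.1, 0.3, -2.7]
grip_width: 0.0593
finger_force: 54.8
```

Run:
```python
from h import *
s=readout.get_state();x=s['tool_rot'][:2,0];y=s['tool_rot'][:2,1];d=np.array([.5924,-.0192])-s['position'][:2]
p=s['position'];print(s['clock'],p,s['ft_force'],'yaw',np.degrees(np.arctan2(x[1],x[0])),'need',d@x,d@y,.1984-p[2])
im=capture('wrist')[:,:,::-1].copy();cv2.imwrite('pics/w11.png',im);sd=capture('side')[:,:,::-1];cv2.imwrite('pics/sd11.png',sd)
sc=capture('scene')[:,:,::-1];cv2.imwrite('pics/sc11.png',sc)
# side: predicted rows of glass bottom & crown; sampled column profile
Pm=P('side');cr=np.array([.5918,-.0191]);print('crown px',proj(Pm,np.r_[cr,.185]),'glass bottom pred',proj(Pm,np.r_[p[:2],p[2]-.0054]))
u=int(proj(Pm,np.r_[cr,.185])[0,0]);
for c in(u-12,u-6,u,u+6,u+12):print(c,[tuple(int(v) for v in sd[r,c]) for r in range(190,214,2)])
# seated guard check
a=np.radians(-7.29);g=np.array([.44305,0,.098]);Y=np.array([-np.sin(a),np.cos(a),0])
for n in('side','scene'):
  for k in nets.masks_of(n,'guard_grip')[:4]:print(n,round(k['conf'],2),np.array(k['position'])[::-1]*[640,480])
  print('seat strip',proj(P(n),g+[0,0,.062]))
```

```text
31.875 [ 0.5928 -0.0189  0.2018] [ 0.1345  0.2675 -2.678 ] yaw -7.309369402269179 need -0.00035677291222898787 0.00034232001378214796 -0.0033664258406111425
crown px [[275.8367 206.7004]] glass bottom pred [[275.1723 203.0614]]
263 [(54, 54, 55), (65, 63, 64), (63, 62, 64), (179, 191, 180), (181, 193, 181), (164, 175, 164), (101, 115, 121), (56, 82, 120), (58, 83, 119), (60, 81, 114), (75, 83, 88), (95, 107, 115)]
269 [(62, 61, 61), (60, 59, 59), (60, 59, 61), (53, 53, 55), (57, 58, 58), (58, 58, 58), (56, 57, 55), (59, 57, 58), (87, 93, 102), (89, 101, 107), (103, 116, 126), (96, 110, 117)]
275 [(150, 162, 155), (158, 167, 159), (167, 180, 172), (165, 176, 169), (168, 178, 172), (153, 156, 152), (144, 147, 142), (128, 130, 130), (95, 104, 119), (75, 86, 92), (114, 126, 135), (98, 111, 119)]
281 [(166, 172, 154), (172, 177, 160), (172, 180, 162), (183, 194, 187), (183, 195, 187), (185, 197, 189), (179, 192, 184), (134, 145, 143), (75, 93, 118), (69, 85, 105), (101, 112, 122), (111, 126, 135)]
287 [(184, 191, 172), (175, 182, 165), (181, 186, 170), (180, 188, 172), (182, 195, 186), (181, 196, 185), (183, 195, 186), (167, 180, 173), (99, 111, 120), (73, 83, 89), (74, 83, 88), (127, 144, 155)]
side 0.91 [290.176 438.288]
side 0.59 [400.128 378.816]
side 0.56 [329.216 241.68 ]
seat strip [[329.1888 223.3035]]
scene 0.75 [457.024 234.576]
scene 0.7 [322.88  233.424]
seat strip [[313.7103 215.8079]]
```

Emit:
arm_command --plan '[{"xyz": [-0.018,0.017,0.1],"rot": [0,0,0],"claw": -1},{"xyz": [0,0,0.07],"rot": [0,0,0],"claw": -1},{"xyz": [0,0,0],"rot": [0,0,0],"claw": -1},{"xyz": [0,0,0],"rot": [0,0,0],"claw": -1},{"xyz": [0,0,0],"rot": [0,0,0],"claw": -1},{"xyz": [0,0,0],"rot": [0,0,0],"claw": -1}]'

```text
clock: 32.88
position: [0.5923, -0.0192, 0.1981]
tool_rot: [[0.992, -0.127, 0.0], [-0.127, -0.992, -0.0], [0.0, 0.0, -1.0]]
ft_force: [-0.3, -0.6, -3.1]
grip_width: 0.0591
finger_force: 54.8
```

Run:
```python
from h import *
s=readout.get_state();p=s['position'];x=s['tool_rot'][:2,0];y=s['tool_rot'][:2,1];Pw=P('wrist',s)
b=capture('wrist').astype(float);cv2.imwrite('pics/w12.png',b[:,:,::-1])
print(s['clock'],p,s['ft_force'],s['grip_width'],np.abs(s['qvel']).max())
# level check: cylinder silhouette widths, and wheel ridge ahead
u=np.r_[x,0];v=np.r_[y,0];t=np.linspace(0,2*np.pi,200)
for tilt in(-2,0,2):
  a=np.radians(tilt);w=u*np.cos(a)+np.array([0,0,1])*np.sin(a);n=np.cross(w,v);c=np.r_[p[:2]-.0006*x,p[2]+.0246]
  q=proj(Pw,c+.068*w+.03*(np.cos(t)[:,None]*v+np.sin(t)[:,None]*n));print(tilt,q[q[:,0].argmin()].round(1),q[q[:,0].argmax()].round(1),q[:,1].min().round(1))
g=b.mean(2);
for r in(152,156,160):
  e=np.abs(np.gradient(cv2.GaussianBlur(g,(3,3),0)[r]));print(r,[ (int(i),int(e[i])) for i in list(range(196,222)) if e[i]>8],[ (int(i),int(e[i])) for i in range(412,440) if e[i]>8])
```

```text
32.875 [ 0.5923 -0.0192  0.1981] [-0.2819 -0.5524 -3.0598] 0.05912168817411601 0.0009148637495834943
-2 [211.5 154.3] [424.4 154.3] 148.0
0 [209.3 155.9] [426.6 156. ] 145.4
2 [207.1 157.9] [428.8 158.1] 143.0
152 [(196, 14), (197, 11)] [(438, 8), (439, 10)]
156 [(196, 14), (197, 14), (198, 9)] [(438, 11), (439, 10)]
160 [(196, 13), (197, 17), (198, 13)] [(437, 8), (438, 13), (439, 10)][ WARN:0@0.847] global loadsave.cpp:1063 imwrite_ Unsupported depth image for selected encoder is fallbacked to CV_8U.
```

```bash
python3 -c "
from rig import env
print(env.hand_in())"
```

```text
the job is handed in; nothing more can be done
None
```

I fitted and released the splash guard over its pins, then handed the job in with the glass held still, lengthwise over the wheel, with an estimated gap of about 8 mm; I last checked it was level just after lifting it, because the check over the wheel was unclear.

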